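# Edge the slim pencil case out over the table edge

## Robot

A 6-joint arm with a two-finger parallel gripper is mounted at the origin on the work surface. World frame = base frame: x ahead of the robot, y to its left, z up, the work surface at z = 0. Lengths are in m, angles in rad, forces in N, time in s.
With the tool pointing down it reaches from about 0.35 to 0.775 m from the base axis. Payload 7.3 kg.
Tool frame: the origin (TCP) lies at the very end of the fingers, on their centre line; the grasp point (between the pads) lies 19 mm behind it (manip.grip_point_offset is the distance from the TCP to the grasp point, in m); x points along the fingers, y is the direction in which the jaws open and shut, and the axes are right-handed (so a half turn about x gives the same grasp; the last joint's range is limited). The gripper opens to 92 mm and grips with 3 to 60 N. Pads are 19 mm wide; open, the fingers measure 130 mm over their backs; the gripper's body (75 mm by 190 mm) begins 47 mm behind the grasp point.
Start: joints at [1.018, 0.342, 1.524, -0, 1.275, -0.146], TCP at [0.208, 0.482, 0.227] pointing down, gripper open.
Joint ranges: [-2.53, 2.53], [-0.77, 2.02], [0.04, 2.7], [-1, 4.14], [0.28, 2.66], [-3.11, 3.11]. Speed limits (rad/s): [2.57, 2.57, 3.14, 3.14, 3.14, 3.14].

## Interface

Orientations are given as a 3x3 rotation matrix whose columns are the frame's x, y, z axes.
In Python, from rig import manip gives the robot as it stands.
- The arm moves only by the tool play_rows, never from a script. Its argument "rows" is a list of rows, each a list of 2 entries, a list of its own where there are three numbers: the shift along the tool's x, y, z scaled (see below), then the turn, a rotation vector about the tool's x, y, z scaled (see below). A call has 1 to 12 rows; each row is the pose to reach, as a shift and turn from the pose measured when the call began, along the tool's axes at that moment; what a row does not reach only later rows make up. The controller multiplies each number of a shift by 600 mm and each number of a turn by 30 degrees. A row lasts 1/8 s, in which the tool goes at most 62.5 mm and 10.7 degrees, less where a joint would pass 70% of its speed; a pose out of reach is approached as far as the arm can. A call with a number of a shift or a turn outside -1 to 1 is refused whole. A call with a gripper value outside its range is refused whole. "grip" is the opening, from 0 (shut) to 1 (fully open), set as the call begins (left out, the last holds). The fingers move at their own pace and stop on an object; "grip_force" is the grip in N (left out, the last holds). Time passes only in rows, so rows that repeat a pose let the fingers close. It gives the time, the measured TCP pose, the force and the opening at its end, in the units of the state.
- manip.read_state(): the state, without advancing time (a new reading comes with each control period).
- manip.camera(name): name is "side" or "top" or "wrist"; returns the picture (420x560x3 uint8, red, green, blue); there is no depth.
- manip.get_calibration(name): a dict with "fovy" (degrees; the focal length in pixels is half the picture's height over the tangent of half this angle, whatever the lens; pixels are square), "cx", "cy" (the principal point, pixels), "world_from_camera" (4x4, takes a point from camera to world coordinates); the wrist camera has in their place "tool_from_camera" (4x4, takes a point from camera to tool coordinates, whose origin is the TCP and whose axes are the tool frame's). Camera axes: x right, y up, looking along -z (the intrinsics and any distortion apply to the point x, -y, -z); pixel columns grow to the right and rows downward; lengths in m; the calibration is good to about 2 mm. A picture is of the moment at which its call begins: read the wrist's pose just before it. get_calibration takes no time and is no camera call.
- manip.hand_in(): hands the job in, once; it reports no verdict.
Trained networks look in the newest picture that a camera, given by its name, has taken for a name from the list of things; names that differ only in an ending like _2 or _b are one class to them, and where a whole thing is asked for, a point or a joint stands for the part that bears it (a point fixed in the world has none). Each returns a list of dicts, best first, with "confidence" (0 to 1); they miss things now and then, are a little off and sometimes report something else, mostly with a low value. They report only what shows in the picture. A call takes as long as a camera call. They do not tell look-alikes from the thing itself.
- manip.look_for(camera, thing): "at" ([x, y, z] in m, in the coordinates of the camera as it stood for that picture, good to about 4 mm: the middle of the surface that is visible of it).
The state is a dict: "time_s": time; "joint_pos": joint angles; "qvel": joint speeds; "joint_efforts": joint torques, N m; "eef_pos": TCP position; "ee_rot": TCP orientation; "force": force on the tool from outside, world axes, zero at the start; "moment": the same for the moment, N m; "opening": opening from 0.0 (shut) to 1.0 (fully open).
Only numpy, scipy, OpenCV 4.12 (cv2) and the standard library are available. Lean on these libraries where they do the work, as an engineer would, in place of code of your own. Each camera call takes 0.05 s, during which the arm holds its last target.

## Task

Slide the big rectangular aluminium pencil case straight out over the far edge of the table until about a third of its depth sticks out, so that the packer across the table can pinch it. Leave it lying flat there, roughly square to the edge, and do not disturb the square tin and the round tin beside it.

Things in the scene. Friction and masses are not known exactly. Their poses are not given: they have to be found in the camera images.
- case_centre (a point): Centre, half-way up, of the slim closed aluminium case, the largest of three flat tins in a row and the only oblong one: a slab 110 mm deep (its x, towards the far edge), 160 mm wide (y), 12 mm thick (z up), about 0.2 kg, balanced at its centre. Lies loose on the table, slides easily, starts up to 0.17 rad askew and clear of the edge; too wide to span. It tips off if half of it overhangs.
- table_edge (a point): Point on the upper rim of the table's far edge, at the middle of that edge. The edge is straight along y; the yellow table top lies on its -x side, free air on its +x side. Its z is the height of the table top (0). Axes parallel to the world's.
- square_tin_centre (a point): Centre (half-way up) of the small square aluminium tin, 85 x 85 x 12 mm, lying loose in the same row; leave it alone.
- round_tin_centre (a point): Centre (half-way up) of the round aluminium tin, 88 mm across, 12 mm thick, loose in the same row; leave it alone. The tins are about 260 mm apart along y, in any order; in each gap stands a loose frosted sleeve 14 mm wide, 36 mm tall; nothing stands within 100 mm of the row on the robot's side.
Mind the look-alikes: they are no part of the job. What is shaped like the part that bears case_centre but yellow is not meant.

How it is judged:
At the end, for the whole second after the job is handed in: The case rests flat on the table (tilt under 0.05 rad), its centre 3 to 36 mm on the table side of the far edge (19 to 52 mm of its depth overhang; a third is 37 mm), its long sides within 0.27 rad of parallel to the edge; the square and round tins are within 20 mm of where they were (x of case_centre in the frame of table_edge between -0.036 and -0.003 m and angle between the y axis of case_centre and the y axis of table_edge, either way round below 0.27 rad and angle between case_centre's own z axis and vertical below 0.05 rad and z of case_centre in the frame of table_edge between 0.002 and 0.01 m and linear speed of case below 0.01 m/s and distance of each of square_tin_centre, round_tin_centre from where it was at the start of the episode below 0.02 m); the robot touches nothing.
It fails at once if the square tin is moved more than 20 mm (distance of square_tin_centre from where it was at the start of the episode above 0.02 m).
It fails at once if the round tin is moved more than 20 mm (distance of round_tin_centre from where it was at the start of the episode above 0.02 m).
It also fails if it takes over 38 s, if anything falls off the work surface, if the arm or the gripper's body presses on something with over 40 N, if the wrist force passes 120 N, or if a joint passes its speed limit or range.

## Working session

There is one attempt and no reset: what is moved stays moved. The work goes in short steps, Python scripts to look and compute and a tool call to move; the robot and the scene stay as the last step left them, time stands still between calls to the robot, and variables do not carry over. Pictures are saved under pics/ and viewed, and the job is handed in when it is done.

Besides the shell and the picture viewer there is one more tool, called after "Call:" as name(argument=value, ...) on one line, values as JSON. play_rows: Moves the arm, as the interface text tells. Shifts and turns lie within -1 to 1; 1 stands for 600 mm of shift or 30 degrees of turn. Its arguments: {"type":"object","properties":{"rows":{"type":"array","items":{"type":"array"}},"grip":{"type":"number"},"grip_force":{"type":"number"}},"required":["rows"]}

```bash
mkdir -p pics
cat > h.py <<'E'
import numpy as np,cv2
from rig import manip
def save(n,im): cv2.imwrite('pics/'+n+'.png',cv2.cvtColor(np.ascontiguousarray(im),cv2.COLOR_RGB2BGR))
E
python3 - <<'E'
from h import *
np.set_printoptions(precision=4,suppress=True)
for c in ['side','top']:
    save(c+'0',manip.camera(c)); k=manip.get_calibration(c); print(c,{a:(b if a!='world_from_camera' else np.array(b)) for a,b in k.items()})
    W=np.array(k['world_from_camera'])
    for t in ['case_centre','square_tin_centre','round_tin_centre']:
        for d in manip.look_for(c,t): print(t,d['confidence'],(W@np.r_[d['at'],1])[:3])
s=manip.read_state();print(s['time_s'],s['eef_pos'],s['ee_rot'])
E
```

```text
side {'fovy': 48.51024994599145, 'cx': 275.472500309137, 'cy': 202.72427875368368, 'world_from_camera': array([[ 0.9972,  0.0231, -0.0707,  0.4534],
       [-0.0723,  0.5257, -0.8476, -0.7267],
       [ 0.0176,  0.8504,  0.5259,  0.5003],
       [ 0.    ,  0.    ,  0.    ,  1.    ]])}
case_centre 0.75 [ 0.3759 -0.1667  0.0103]
case_centre 0.66 [0.3376 0.178  0.0112]
square_tin_centre 0.92 [ 0.5323 -0.2726  0.0158]
square_tin_centre 0.66 [0.5408 0.2441 0.0151]
round_tin_centre 0.59 [0.5394 0.244  0.0127]
top {'fovy': 43.14614022674678, 'cx': 280.77172761208817, 'cy': 213.18336845171183, 'world_from_camera': array([[-0.0094,  0.9903, -0.1387,  0.3696],
       [-0.9999, -0.011 , -0.0111, -0.0146],
       [-0.0125,  0.1386,  0.9903,  1.1285],
       [ 0.    ,  0.    ,  0.    ,  1.    ]])}
case_centre 0.93 [0.5367 0.0136 0.0116]
case_centre 0.84 [0.3427 0.1918 0.0112]
case_centre 0.81 [ 0.3801 -0.1528  0.0119]
square_tin_centre 0.97 [ 0.5332 -0.2585  0.0105]
round_tin_centre 0.88 [0.5393 0.253  0.0157]
0.4 [0.2077 0.4821 0.2266] [[-0.0001  0.3957  0.9184]
 [-0.0001  0.9184 -0.3957]
 [-1.     -0.0002 -0.    ]]
```

View pics/top0.png

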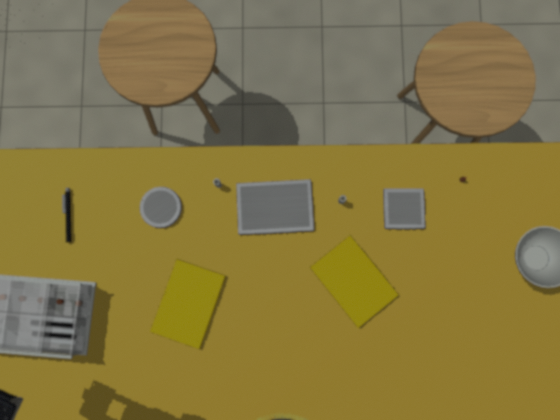

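View pics/side0.png

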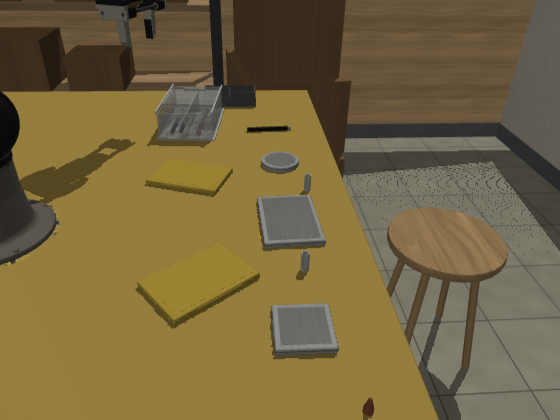

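```bash
cat >> h.py <<'E'
def px2w(c,u,v,z):
    k=manip.get_calibration(c);W=np.array(k['world_from_camera']);f=210/np.tan(np.radians(k['fovy']/2))
    d=W[:3,:3]@np.array([(u-k['cx'])/f,-(v-k['cy'])/f,-1]);o=W[:3,3];return o+d*(z-o[2])/d[2]
E
python3 - <<'E'
from h import *
np.set_printoptions(precision=4,suppress=True)
im=cv2.imread('pics/top0.png')
cv2.imwrite('pics/crop0.png',cv2.resize(im[130:260,130:330+110],None,fx=2.5,fy=2.5,interpolation=cv2.INTER_CUBIC))
hsv=cv2.cvtColor(im,cv2.COLOR_BGR2HSV)
m=((hsv[...,1]<90)).astype(np.uint8)*255
m[:160]=0
n,l,st,ce=cv2.connectedComponentsWithStats(m)
for i in range(1,n):
    if st[i,4]>20:
        p=np.argwhere(l==i)[:,::-1].astype(np.float32)
        b=cv2.boxPoints(cv2.minAreaRect(p)); print(st[i],ce[i],px2w('top',*ce[i],.012)); 
        if st[i,4]>600: print(np.array([px2w('top',*q,.012)[:2] for q in b]).tolist())
# edge
for u in [100,200,275,330,400,500]:
    col=hsv[:,u,:].astype(int)
    s=col[120:175,1]; v=120+np.argmax(s>150); print(u,v,px2w('top',u,v,0),s[15:35])
E
```

```text
[213 178   9   9  51] [216.8431 182.2549] [0.5944 0.1343 0.012 ]
[ 236  179   79   56 3968] [274.6142 206.7686] [0.5399 0.0109 0.012 ]
[[0.59314300553255, 0.09493282050778644], [0.5999489349916249, -0.06836146887603087], [0.4874324907458759, -0.07221533213170224], [0.4806357288197506, 0.08882717659617363]]
[ 140  187   42   41 1377] [160.167  206.9593] [0.5422 0.2549 0.012 ]
[[0.5860049737758383, 0.29928452303114683], [0.5849700345500835, 0.2111422973626854], [0.49872699075199595, 0.20969955603685836], [0.49966699311411256, 0.2969118765072446]]
[ 62 188   9  53 245] [ 66.4776 210.0367] [0.5378 0.4554 0.012 ]
[ 383  188   43   41 1681] [403.8055 208.0083] [ 0.5341 -0.263   0.012 ]
[[0.5777340711790679, -0.22052157015020102], [0.5766886237659614, -0.30974364743335225], [0.49105137579435765, -0.30572897722543446], [0.49200090986849165, -0.21743715008858155]]
[339 195   7   9  51] [342.098  198.9608] [ 0.5551 -0.1329  0.012 ]
[ 515  226   45   62 2340] [539.6209 256.3222] [ 0.4291 -0.5413  0.012 ]
[[0.49325222525090906, -0.49463442744630304], [0.4922587979024275, -0.586600062501801], [0.
[... 382 characters left out ...]
0.012 ]
100 149 [0.6741 0.393  0.    ] [ 30  30  30  30  30  32  28  30  30  30  32  45  88 140 163 162 164 165
 165 165]
200 147 [0.6758 0.1734 0.    ] [ 31  33  29  29  31  29  32  29  30  35  72 123 158 166 165 166 165 166
 168 165]
275 146 [0.676  0.0093 0.    ] [ 28  31  31  28  28  31  31  28  35  68 125 157 166 165 165 168 166 166
 167 165]
330 146 [ 0.6744 -0.1107  0.    ] [ 31  31  31  31  29  31  31  31  43  75 128 161 169 168 167 170 173 168
 167 168]
400 145 [ 0.6747 -0.2631  0.    ] [ 29  31  31  31  32  29  31  40  71 123 157 170 169 169 168 171 169 168
 170 169]
500 144 [ 0.6742 -0.4799  0.    ] [ 26  29  29  26  30  33  56 113 150 168 169 174 170 171 171 170 172 172
 169 172]
```

```bash
python3 -c "
from h import *
im=cv2.imread('pics/side0.png');cv2.imwrite('pics/crop1.png',cv2.resize(im[140:360,130:410],None,fx=2.5,fy=2.5))"
```

```text
(no output)
```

View pics/crop0.png

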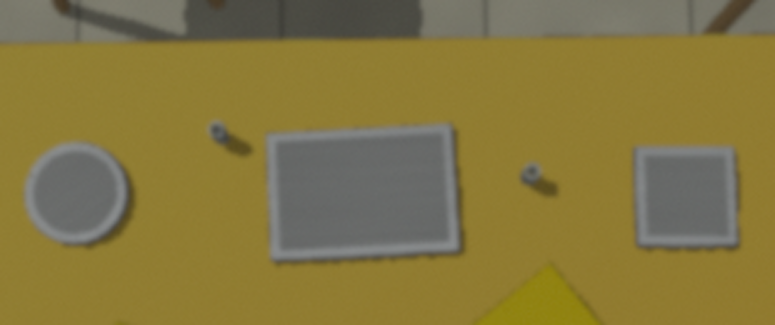

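Candidates for the case, in top-picture pixels: grey oblong (275,207), yellow slabs (188,303) and (354,280). The grey one is meant: it is aluminium and lies in the row between the round tin (161,207) and the square tin (404,208). The enlarged crop confirms this. The sleeves stand at (217,182) and (342,199), and the table edge lies at x≈0.676.

I'll push with the open jaws laid along y, so there are two contact points. First step is to go above the spot behind the case.

Call:
play_rows(rows=[[[0.178,-0.568,0.666],[-0.777,0,0]],[[0.178,-0.568,0.666],[-0.777,0,0]],[[0.178,-0.568,0.666],[-0.777,0,0]],[[0.178,-0.568,0.666],[-0.777,0,0]],[[0.178,-0.568,0.666],[-0.777,0,0]],[[0.178,-0.568,0.666],[-0.777,0,0]],[[0.178,-0.568,0.666],[-0.777,0,0]],[[0.178,-0.568,0.666],[-0.777,0,0]],[[0.178,-0.568,0.666],[-0.777,0,0]],[[0.178,-0.568,0.666],[-0.777,0,0]],[[0.178,-0.568,0.666],[-0.777,0,0]],[[0.178,-0.568,0.666],[-0.777,0,0]]], grip=1)

```text
time_s: 1.9
eef_pos: [0.4394, 0.0121, 0.1202]
ee_rot: [[0.0, -0.002, 1.0], [0.0, 1.0, 0.002], [-1.0, 0.0, 0.0]]
force: [1.0, 0.1, 0.5]
opening: 0.999
```

Call:
play_rows(rows=[[[0.08,0,0],[0,0,0]],[[0.15,0,0],[0,0,0]],[[0.18,0,0],[0,0,0]],[[0.192,0,0],[0,0,0]],[[0.192,0,0],[0,0,0]],[[0.192,0,0],[0,0,0]]])

```text
time_s: 2.65
eef_pos: [0.4401, 0.0123, 0.0059]
ee_rot: [[0.002, -0.002, 1.0], [-0.0, 1.0, 0.002], [-1.0, -0.0, 0.002]]
force: [-1.0, 0.3, 0.5]
opening: 0.998
```

Run:
```python
from h import *
for c in ['side','top']: save(c+'1',manip.camera(c))
s=manip.read_state();print(s['time_s'],s['eef_pos'],s['force'])
```

```text
2.75 [0.44001552 0.01212396 0.00577879] [ 0.52729848 -0.66413092 -0.09110797]
```

View pics/top1.png

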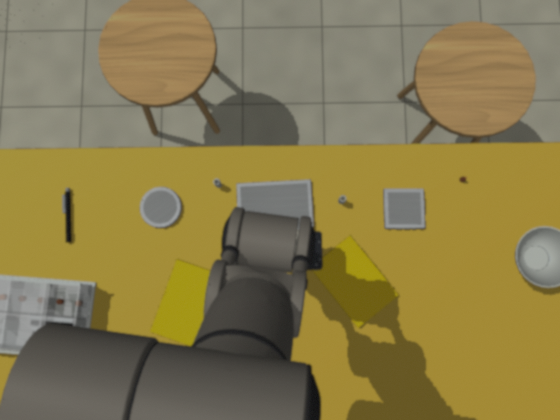

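View pics/side1.png

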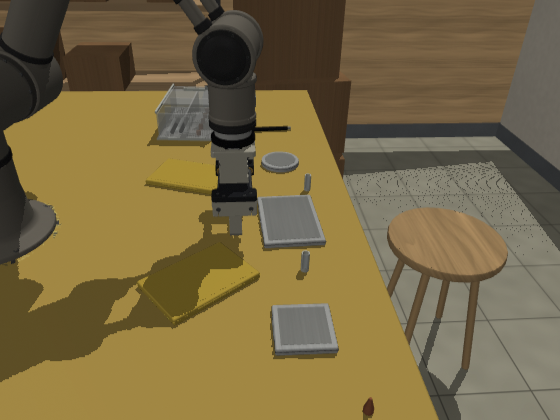

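The top picture shows the leading part of the case at (275,190) undisturbed. In the side picture the fingers stand behind the case at (235,225), clear of everything. Now pushing slowly along tool z (+x).

Call:
play_rows(rows=[[[0,0,0.02],[0,0,0]],[[0,0,0.04],[0,0,0]],[[0,0,0.055],[0,0,0]],[[0,0,0.07],[0,0,0]],[[0,0,0.085],[0,0,0]],[[0,0,0.1],[0,0,0]],[[0,0,0.115],[0,0,0]],[[0,0,0.13],[0,0,0]],[[0,0,0.14],[0,0,0]],[[0,0,0.145],[0,0,0]],[[0,0,0.15],[0,0,0]],[[0,0,0.15],[0,0,0]]])

```text
time_s: 4.25
eef_pos: [0.5304, 0.0123, 0.006]
ee_rot: [[0.003, -0.002, 1.0], [-0.0, 1.0, 0.002], [-1.0, -0.0, 0.003]]
force: [-0.3, -0.3, 0.4]
opening: 1.001
```

Run:
```python
from h import *
for c in ['side','top']: save(c+'2',manip.camera(c))
s=manip.read_state();print(s['time_s'],s['eef_pos'],s['force'])
a=cv2.imread('pics/top2.png')[130:270,130:440];b=cv2.imread('pics/side2.png')[140:360,180:430]
cv2.imwrite('pics/c2.png',np.vstack([cv2.resize(a,(620,280)),cv2.resize(b,(352,310))[:, :].copy() if 0 else cv2.copyMakeBorder(cv2.resize(b,(352,310)),0,0,0,268,0)]))
```

```text
4.35 [0.53036248 0.01227579 0.00607568] [0.37846509 0.62193652 0.7078964 ]
```

View pics/c2.png

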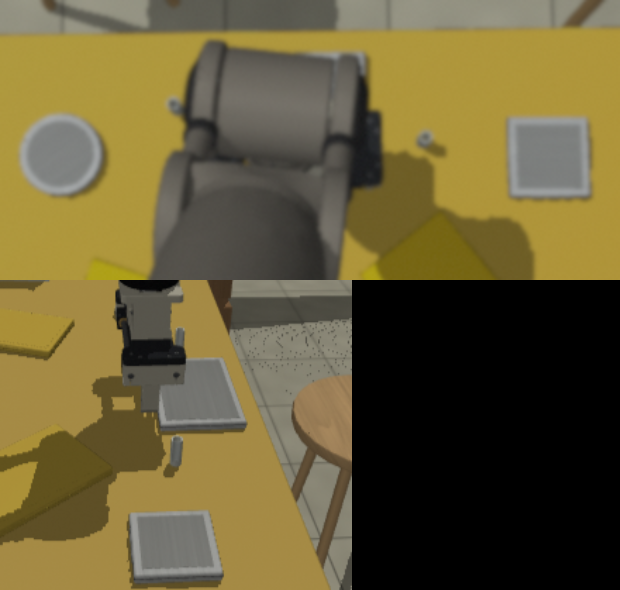

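The case is sliding squarely with both fingers behind it. Its far-right corner is at top pixel (312,156), just short of the edge. Next I'll work out the remaining distance.

Run:
```python
from h import *
print(px2w('top',313,156,.012))
# side: case corners in crop: scale 352/250=1.408 ; near-right (245,428-280)->
for u,v in [(160,423),(245,423),(218,360)]:
    print(px2w('side',180+u/1.408,140+(v-280)/1.409,.012))
for u in (331,345,374): print(px2w('side',{331:352,345:370,374:385}[u],{331:210,345:255,374:300}[u],0))
```

```text
[ 0.64951816 -0.0726639   0.012     ]
[ 0.54156141 -0.07039268  0.012     ]
[ 0.64813835 -0.07557291  0.012     ]
[0.64189421 0.07794855 0.012     ]
[0.67173206 0.04523761 0.        ]
[ 0.67233071 -0.09988924  0.        ]
[ 0.66816197 -0.21096178  0.        ]
```

Call:
play_rows(rows=[[[0,0,0.01],[0,0,0]],[[0,0,0.025],[0,0,0]],[[0,0,0.04],[0,0,0]],[[0,0,0.055],[0,0,0]],[[0,0,0.07],[0,0,0]],[[0,0,0.08],[0,0,0]],[[0,0,0.09],[0,0,0]],[[0,0,0.095],[0,0,0]],[[0,0,0.1],[0,0,0]],[[0,0,0.1],[0,0,0]]])

```text
time_s: 5.6
eef_pos: [0.5908, 0.0123, 0.0063]
ee_rot: [[0.004, -0.002, 1.0], [-0.0, 1.0, 0.002], [-1.0, -0.0, 0.004]]
force: [0.5, -0.4, -0.1]
opening: 0.996
```

Call:
play_rows(rows=[[[0,0,-0.02],[0,0,0]],[[0,0,-0.06],[0,0,0]],[[0,0,-0.1],[0,0,0]],[[-0.08,0,-0.15],[0,0,0]],[[-0.16,0,-0.2],[0,0,0]],[[-0.25,0,-0.28],[0,0,0]],[[-0.3,0,-0.36],[0,0,0]],[[-0.3,0,-0.36],[0,0,0]],[[-0.3,0,-0.36],[0,0,0]]])

```text
time_s: 6.72
eef_pos: [0.3743, 0.012, 0.1857]
ee_rot: [[0.006, -0.002, 1.0], [-0.001, 1.0, 0.002], [-1.0, -0.001, 0.006]]
force: [0.2, 0.1, -0.2]
opening: 0.997
```

Run:
```python
from h import *
for c in ['side','top']: save(c+'3',manip.camera(c))
s=manip.read_state();print(s['time_s'],s['eef_pos'],s['force'])
a=cv2.imread('pics/top3.png')[110:270,130:440];b=cv2.imread('pics/side3.png')[140:360,180:430]
cv2.imwrite('pics/c3.png',np.vstack([cv2.resize(a,None,fx=2,fy=2),cv2.copyMakeBorder(cv2.resize(b,(310,273)),0,0,0,310,0)]))
cv2.imwrite('pics/t3.png',cv2.resize(a[20:110,80:210],None,fx=6,fy=6))
W=np.array(manip.get_calibration('top')['world_from_camera'])
for t in ['case_centre','square_tin_centre','round_tin_centre','table_edge']:
    for d in manip.look_for('top',t): print(t,d['confidence'],(W@np.r_[d['at'],1])[:3])
```

```text
6.825 [0.37454087 0.01195904 0.18477343] [ 0.57486508  0.31356625 -0.97801572]
case_centre 0.88 [0.33670991 0.20536487 0.01480015]
case_centre 0.87 [0.65035191 0.01055485 0.01089699]
case_centre 0.6 [ 0.37764432 -0.15572528  0.0118451 ]
square_tin_centre 0.97 [ 0.53199729 -0.25737553  0.01131806]
round_tin_centre 0.97 [0.540911   0.2552844  0.01285223]
table_edge 0.91 [ 0.40818975 -0.08342601 -0.00225463]
```

View pics/c3.png

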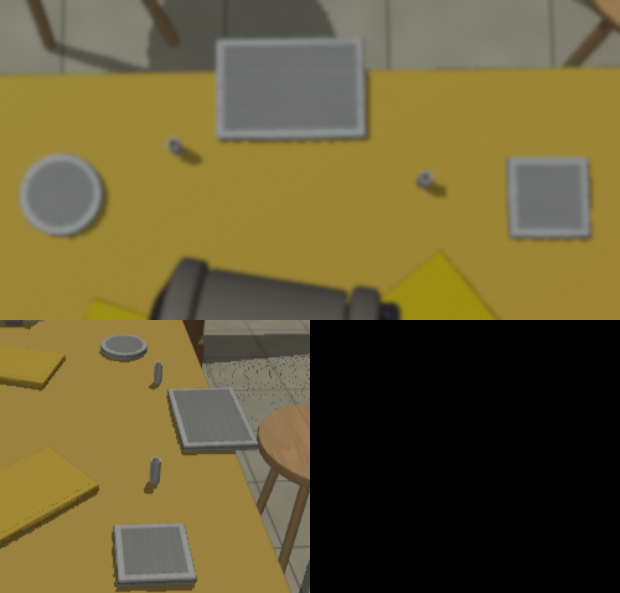

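View pics/t3.png

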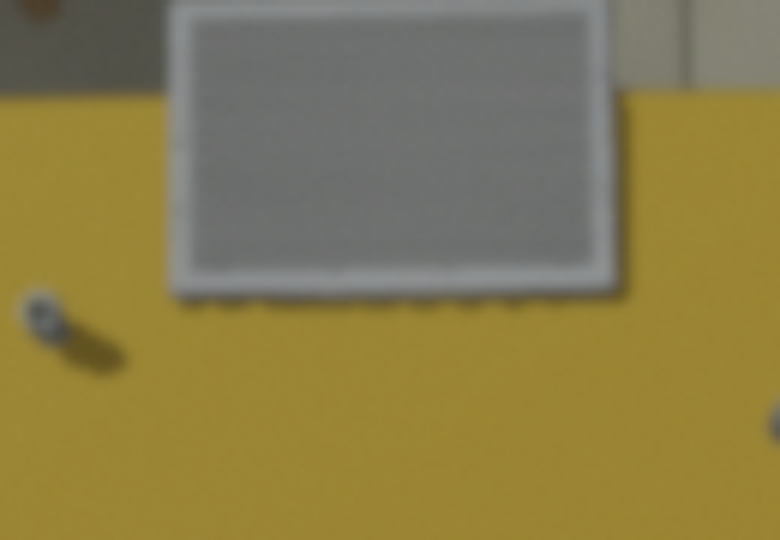

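Run:
```python
from h import *
y0=130
print('front',px2w('top',275,129.3,.012)[0],'rear',px2w('top',275,y0+48.8,.012)[0],'edge',px2w('top',275,y0+15.4,0)[0])
print(np.array(manip.read_state()['qvel']).max())
print(manip.hand_in())
```

```text
front 0.7099640739825404 rear 0.6004662865056567 edge 0.6773025797512879
0.002470467983756346
the job is handed in; nothing more can be done
None
```

I pushed the grey aluminium case straight out over the far edge with the open jaws lying along y. I then backed the arm off, clear of everything, and handed the job in at about 6.8 s; the hand-in reported no verdict.

**Case position:** in the last top picture its front is at x≈0.710, its rear at x≈0.600 and the table edge at x≈0.677. That is about 33 mm of overhang, with the centre about 22 mm on the table side of the edge (3 to 36 mm allowed). By eye it lies flat and nearly square to the edge in both camera views.

**Other things:** the round and square tins stayed within about 3 mm of their first readings, which is within the detector's error. Both sleeves are still standing.

**Checks that disagreed:**
- The detector put the case centre at x=0.650, against 0.655 from my pixel measurement. Either value is within the limits.
- The side camera put the edge at x≈0.672, about 5 mm less than the top camera. This is also within the limits.
- The detector's result for the table edge, x=0.408, was clearly wrong and I did not use it.

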